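Latch the centrifuge lid and hold the pulse key

TASK

The small tubes are loaded in the bench centrifuge: push its open lid down with the fingertips until the latch catches and the lid stays shut by itself, then press the wide pulse key on the front deck. The pulse spin runs only while that key is held down, so finish with the key still held fully down by the fingers and nothing touching the lid. Do not press the pulse key before the lid is latched, leave the small round key alone, do not force anything, and leave everything else on the worktop where it is.

Things in the scene. Friction and masses are not known exactly. Their poses are not given: they have to be found in the camera images.
- centrifuge: white bench centrifuge, fixed, left or right of the big analyser, 205 mm deep (x) x 180 mm wide (y), 126 mm high when shut. Origin under its middle; x points from its front (keys) to its back (hinge), y to the left seen from its front. A round bowl (140 mm across, rim 104 mm high) is behind a low control deck (x = -105 to -45 mm, 73 to 86 mm high). A sprung catch in the rim's front holds the lid
- lid (a joint): lid angle in rad: 0 is pressed right down, about 0.015 latched, 1.2 the open stop; starts at 0.75 to 1.05. The stiff hinge keeps the lid where it stands when well open (1 to 3 N at the lip moves it); let go unlatched below about 0.6, a spring lifts it wide open again, with about 3 N at the lip; the last 10 mm at the lip, past the catch, take 5 to 10 N
- lid_lip (a point): middle of the upper face of the lid's front lip, 12 mm behind its front end; the lip is 44 mm wide, 16 mm thick; this point is 148 mm from the hinge line and 16 mm out of its plane. It moves with the lid: x points from the lip to the hinge, z out of the lid's outer face; with the lid shut it is 120 mm above the worktop. Behind it lies the round lid (142 mm across) with a clear dome 6 mm higher
- lid_hinge (a point): middle of the lid's hinge line, which runs along the centrifuge's y axis; 104 mm above the worktop, 95 mm behind the centrifuge's origin
- pulse_key_top (a point): middle of the top of the wide pulse key, a rounded white bar 32 mm (y) x 22 mm (x), at the right of the deck seen from the front, 86 mm above the worktop, standing 7 mm out of the deck; its z axis (the deck's normal) leans 0.2 rad to the front
- pulse_key (a joint): travel of the pulse key in m: 0 is up, 0.004 fully down; a spring pushes it up with 1.5 N at the top and 5 N fully down. Pressing straight down works
- stop_key_top (a point): middle of the top of the small round stop key, 16 mm across, at the left of the deck, 121 mm from the pulse key; to be left alone
- stop_key (a joint): travel of the stop key in m, 0 is up, 0.004 fully down
- sample_cup: loose lidded sample cup, 62 mm across, 67 mm high, in front of the big analyser; origin under its middle
- tube_left: loose sample tube lying in front of the big analyser, 17 x 88 mm; origin under its middle
- tube_right: loose sample tube lying close to the right flank of the centrifuge, 17 x 88 mm; origin under its middle
- stain_bottle: loose stain bottle, 34 mm across, 67 mm high, standing in front of the big analyser; origin under its middle
- marker: loose marker pen lying in front of the big analyser, 135 mm long; origin under its middle

How it is judged:
By the outcome, as a careful person would: the job done as asked, in the order asked, and still so for the second after the job is handed in, while the arm keeps its last pose, push and grip.
It also fails if it takes over 42 s, if anything falls off the work surface, if the arm or the gripper's body presses on something with over 40 N, if the wrist force passes 120 N, or if a joint passes its speed limit or range.

ROBOT

A 6-joint arm with a two-finger parallel gripper is mounted at the origin on a cart in front of the work surface, level with it; the furniture and walls round the work are solid. World frame = base frame: x ahead of the robot, y to its left, z up, the work surface at z = 0. Lengths are in m, angles in rad, forces in N, time in s.
With the tool pointing down it reaches from about 0.25 to 0.775 m from the base axis. Payload 4 kg.
Tool frame: the origin (TCP) lies midway between the tips of the shut fingers; the grasp point (between the pads) lies 19 mm behind it; z points along the fingers, y is the direction in which the jaws open and shut (so a half turn about z gives the same grasp; the last joint's range is limited). The gripper opens to 94 mm and grips with 3 to 60 N. Pads are 16 mm wide; open, the fingers measure 119 mm over their backs; the gripper's body (75 mm by 177 mm) begins 78 mm behind the grasp point.
Start: joints at [1.139, 0.087, 1.371, -0, 1.684, -0.103], TCP at [0.178, 0.521, 0.206] pointing down, gripper open.
Joint ranges: [-3.1, 3.1], [-0.76, 2.03], [0.27, 2.55], [-1.08, 4.22], [0.17, 2.65], [-2.57, 2.57]. Speed limits (rad/s): [2.79, 2.79, 3.14, 3.14, 3.14, 3.14].

INTERFACE

Orientations are given as [roll, pitch, yaw] about the fixed x, y, z axes, in that order (R = Rz(yaw) Ry(pitch) Rx(roll)).
In Python, from bench import robot, cams gives the robot as it stands.
- The arm moves only by the tool step_arm, never from a script. Its argument "plan" is a list that holds one entry, the list of rows, each a list of 5 numbers: the shift along the world's x, y, z in mm, then the turn about the world's z in rad, then the opening in per cent of the stroke, from 0 (shut) to 100 (fully open). In form: [[[tx, ty, tz, turn, fingers], ...]]. A call has 1 to 8 rows; each row is the pose to reach, as a shift and turn from the pose commanded when the call began; what a row does not reach only later rows make up. A row lasts 1/12 s, in which the tool goes at most 41.7 mm and 7.16 degrees, less where a joint would pass 70% of its speed; a pose out of reach is approached as far as the arm can. A call with a gripper value outside its range is refused whole. The fingers move at their own pace and stop on an object; the grip force is fixed at half the most. Time passes only in rows, so rows that repeat a pose let the fingers close. It gives the time, the measured TCP pose, the force and the opening at its end, in the units of the state.
- robot.get_obs(): the state, without advancing time (a new reading comes with each control period).
- cams.snapshot(name): name is "side" or "top"; returns a dict with "frame" (420x560x3 uint8, red, green, blue), "camera_matrix" (3x3 intrinsics, pixels), "origin" and "attitude" of the camera in the world. Camera axes: x right, y down, z forward; pixel columns grow to the right and rows downward; lengths in m; the calibration is good to about 2 mm. A picture is of the moment at which its call begins. There is no depth.
- robot.close_job(): hands the job in, once; it reports no verdict.
The state is a dict: "time": time; "joint_positions": joint angles; "qvel": joint speeds; "joint_torque": joint torques, N m; "tool_pos": TCP position; "ee_rot": TCP orientation; "wrist_force": force on the tool from outside, world axes, zero at the start; "wrist_torque": the same for the moment, N m; "width": finger opening in m.
Only numpy, scipy, OpenCV 4.12 (cv2) and the standard library are available. Lean on these libraries where they do the work, as an engineer would, in place of code of your own. Each camera call takes 0.05 s, during which the arm holds its last target. There are 200 camera calls.

## Working session

There is one attempt and no reset: what is moved stays moved. The work goes in short steps, Python scripts to look and compute and a tool call to move; the robot and the scene stay as the last step left them, time stands still between calls to the robot, and variables do not carry over. Pictures are saved under pics/ and viewed, about 8 in all and at most 12, crops included, and the job is handed in when it is done.

Besides the shell and the picture viewer there is one more tool, called after "Emit:" as name(argument=value, ...) on one line, values as JSON. step_arm: Moves the arm, as the interface text tells. Its arguments: {"type":"object","properties":{"plan":{"type":"array"}},"required":["plan"]}

```bash
mkdir -p pics
cat > h.py <<'E'
import numpy as np, cv2, json
from bench import robot, cams
def snap(n,f):
    s=cams.snapshot(n); cv2.imwrite(f,s["frame"][:,:,::-1]); 
    np.savez(f+'.npz',K=s["camera_matrix"],o=s["origin"],a=np.array(s["attitude"])); return s
E
python3 - <<'E'
from h import *
a=snap("side","pics/s0.png");b=snap("top","pics/t0.png")
for s in(a,b): print(s["camera_matrix"],s["origin"],s["attitude"])
o=robot.get_obs();print(o)
E
```

```text
[[466.26250106   0.         284.71440666]
 [  0.         466.26250106 213.14775116]
 [  0.           0.           1.        ]] [0.61078458 1.07318777 0.75805355] [-2.08136453  0.01916462  3.08610294]
[[516.42346692   0.         274.06066127]
 [  0.         516.42346692 209.88058354]
 [  0.           0.           1.        ]] [ 0.2835345  -0.04841802  1.43110985] [-2.93212551e+00  2.41377005e-03 -1.57128971e+00]
{'time': 0.1, 'joint_positions': array([ 1.13890606e+00,  8.78946595e-02,  1.37203829e+00, -1.15320606e-05,
        1.68360472e+00, -1.03064558e-01]), 'qvel': array([-4.58279088e-05, -1.64301655e-03, -2.47385902e-03,  2.00837239e-03,
        3.36333491e-04,  4.78936695e-05]), 'joint_torque': array([ 2.04121345e-03, -3.41252124e+01, -3.03301048e+01,  7.19552930e-02,
        3.04683857e-02, -8.26973314e-05]), 'tool_pos': array([0.17740319, 0.52010376, 0.20444669]), 'ee_rot': array([-3.13965677e+00, -1.88707633e-04,  2.81276547e+00]), 'wrist_force': array([-0.36266773,  1.12027151,  0.75149446]), 'wrist_torque': array([ 0.04858521, -0.03669382,  0.03610768]), 'width': 0.09397655893586203}
```

View pics/s0.png

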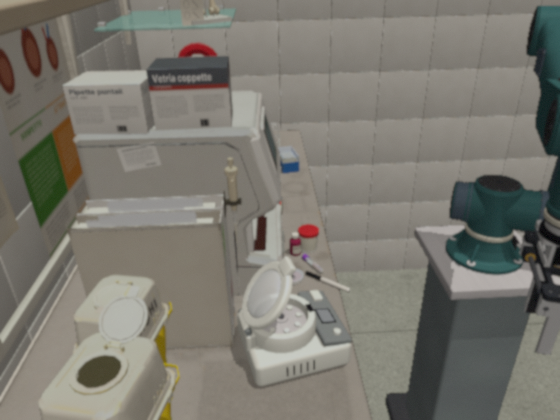

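View pics/t0.png

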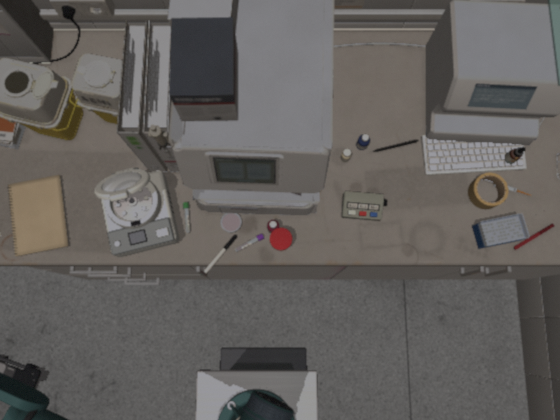

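The centrifuge stands left of the analyser: near (138,215) in the top view and (290,330) in the side view, with its lid open. I'll enlarge both.

Run:
```python
import cv2
a=cv2.imread('pics/s0.png')[250:390,225:365];b=cv2.imread('pics/t0.png')[155:265,85:195]
cv2.imwrite('pics/sc.png',cv2.resize(a,(560,560),interpolation=cv2.INTER_CUBIC))
cv2.imwrite('pics/tc.png',cv2.resize(b,(550,550),interpolation=cv2.INTER_CUBIC))
```

```text
(no output)
```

View pics/sc.png

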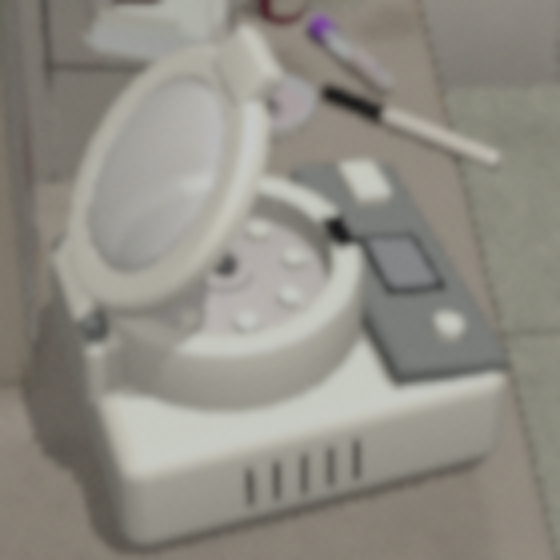

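View pics/tc.png

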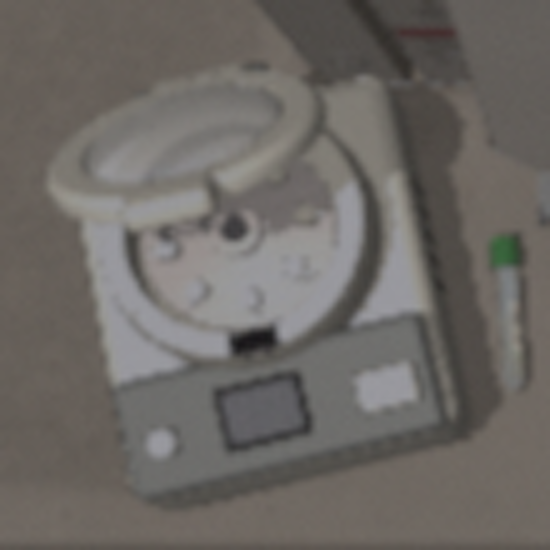

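```bash
cat >> h.py <<'E'
from scipy.spatial.transform import Rotation as Ro
from scipy.optimize import least_squares
def cam(f):
    z=np.load(f+'.npz'); return z['K'],z['o'],Ro.from_euler('xyz',z['a']).as_matrix()
def proj(c,P):
    K,o,R=c; q=(np.atleast_2d(P)-o)@R; q=q@K.T; return q[:,:2]/q[:,2:]
def tri(cs,ps):
    A=[];b=[]
    for (K,o,R),p in zip(cs,ps):
        d=R@np.linalg.inv(K)@np.r_[p,1]; d/=np.linalg.norm(d); M=np.eye(3)-np.outer(d,d); A.append(M);b.append(M@o)
    return np.linalg.lstsq(np.vstack(A),np.hstack(b),rcond=None)[0]
def lid(th,L):
    L=np.atleast_2d(L); c,s=np.cos(th),np.sin(th)
    return np.c_[95e-3+L[:,0]*c+L[:,2]*s, L[:,1], .104-L[:,0]*s+L[:,2]*c]
def W(p,L): # centrifuge->world, p=cx,cy,yaw
    return np.atleast_2d(L)@Ro.from_euler('z',p[2]).as_matrix().T+[p[0],p[1],0]
sc=lambda u,v:((u+.5)/4-.5+225,(v+.5)/4-.5+250)
tc=lambda u,v:((u+.5)/5-.5+85,(v+.5)/5-.5+155)
E
cat > f.py <<'E'
from h import *
S=cam('pics/s0.png');T=cam('pics/t0.png')
pk=tri([S,T],[sc(365,180),tc(388,387)]); sk=tri([S,T],[sc(450,322),tc(160,441)])
ct=tri([S,T],[sc(345,228),tc(255,338)])
lp=tri([S,T],[sc(278,75),tc(128,205)])
print(pk,sk,np.linalg.norm(pk-sk),ct,lp)
d=sk-pk; yaw=np.arctan2(-d[0],d[1]); print('yaw',yaw)
# centre: mid lid axis through catch ; keys at deck local x ~ -77
x=np.array([np.cos(yaw),np.sin(yaw)]); y=np.array([-x[1],x[0]])
c0=(pk+sk)[:2]/2+x*.077
# fit with deck back corners, left front bottom corner, keys symmetrical
obs=[(S,sc(365,180),'pk'),(T,tc(388,387),'pk'),(S,sc(450,322),'sk'),(T,tc(160,441),'sk'),
(T,tc(145,503),[-.105,.090,.03]),(T,tc(465,437),[-.105,-.090,.03]),
(S,sc(130,545),[.100,.090,0.0]),(S,sc(345,228),[-.05,0,.100]),(T,tc(255,338),[-.05,0,.100])]
lips=[(S,sc(278,75),[-.160,.022,.0]),(S,sc(245,30),[-.160,-.022,.0]),(T,tc(125,215),[-.160,.022,.0]),(T,tc(215,200),[-.160,-.022,0.])]
def res(v):
    p=v[:3]; r=[]
    for c,uv,L in obs:
        if L=='pk':L=[v[4],v[5],.086]
        if L=='sk':L=[v[4],v[5]+.121,.086]
        r+=list(proj(c,W(p,L))[0]-uv)
    for c,uv,L in lips: r+=list(proj(c,W(p,lid(v[3],L)))[0]-uv)
    return np.array(r)
s=least_squares(res,[c0[0],c0[1],yaw,.9,-.077,-.06],loss='soft_l1')
v=s.x;print(v);print(res(v).reshape(-1,2).round(1).tolist());np.save('v.npy',v)
p=v[:3]
def show(n,c,f):
    im=cv2.resize(cv2.imread(f),None,fx=5,fy=5,interpolation=cv2.INTER_CUBIC)
    def pl(P,col,cl=True):
        cv2.polylines(im,[((proj(c,P)+.5)*5-.5).round().astype(int)],cl,col,1)
    t=np.linspace(0,6.28,40)
    for z in(0,16e-3): pl(W(p,lid(v[3],[[-.16,.022,z],[-.16,-.022,z],[-.13,-.022,z],[-.13,.022,z]])),(0,0,255))
    pl(W(p,lid(v[3],np.c_[-.076+.071*np.cos(t),.071*np.sin(t),t*0])),(0,255,0))
    pl(W(p,np.c_[.019+.07*np.cos(t),.07*np.sin(t),t*0+.104]),(255,0,0))
    pl(W(p,[[-.1025,.09,0],[-.1025,-.09,0],[.1025,-.09,0],[.1025,.09,0]]),(255,255,0))
    for y0,w in((v[5],.016),(v[5]+.121,.008)): pl(W(p,[[v[4]-.011,y0-w,.084],[v[4]+.011,y0-w,.088],[v[4]+.011,y0+w,.088],[v[4]-.011,y0+w,.084]]),(255,0,255))
    return im
a=show('s',S,'pics/s0.png')[1230:1950,1100:1800];b=show('t',T,'pics/t0.png')[770:1330,420:980]
cv2.imwrite('pics/ov.png',np.hstack([cv2.resize(a,(400,411)),cv2.resize(b,(400,411))]))
E
python3 f.py
```

```text
[0.50910161 0.25082351 0.08372994] [0.47966698 0.36903185 0.08630158] 0.1218450721457555 [0.52933289 0.31663    0.10687215] [0.56820739 0.34709719 0.23076346]
yaw 0.2440433129810457
[ 0.57483246  0.32748219  0.22939482  0.90224393 -0.08249326 -0.05898808]
[[-0.0, -0.8], [-0.5, 0.8], [-1.2, 0.0], [-0.2, 0.4], [0.2, 1.3], [1.1, -0.5], [-3.5, 6.0], [-0.1, 2.0], [0.5, 2.9], [-1.6, 0.1], [0.1, -1.1], [-0.1, 1.5], [0.0, 0.4]]
```

View pics/ov.png

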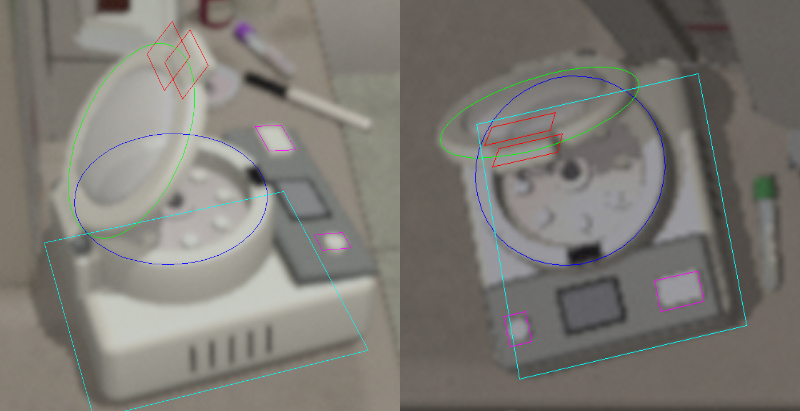

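The overlay agrees with the keys (pulse at 275,138, stop at 332,241 in the left half) and with the lid at about 0.9 rad, to within a few mm. I'll compute the push waypoints.

Run:
```python
from h import *
v=np.load('v.npy');p=v[:3]
t0=np.array([.1774,.5201,.2044])
print('above',(W(p,[.05,0,.33])[0]*1e3).round(),'start',(W(p,[.048,0,.238])[0]*1e3).round(), 'pk',(W(p,[v[4],v[5],.086])*1e3).round())
for th in(.9,.8,.7,.6,.5,.4,.3,.2,.1,.05,.015,0):
    P=lid(th,[-.150,0,.016])[0]; P[0]+=.008*min(1,th/.5); print(th,(W(p,P)[0]*1e3).round())
```

```text
above [624. 339. 330.] start [622. 338. 238.] pk [[508. 251.  86.]]
0.9 [597. 333. 231.]
0.8 [585. 330. 223.]
0.7 [573. 327. 213.]
0.6 [563. 325. 202.]
0.5 [554. 323. 190.]
0.4 [545. 321. 177.]
0.3 [537. 319. 164.]
0.2 [530. 317. 149.]
0.1 [525. 316. 135.]
0.05 [523. 315. 127.]
0.015 [522. 315. 122.]
0 [521. 315. 120.]
```

Emit:
step_arm(plan=[[[20,0,40,0.12,60],[40,-10,80,0.24,30],[80,-20,120,0.36,0],[120,-35,150,0.48,0],[160,-55,150,0.57,0],[200,-75,150,0.57,0],[240,-95,150,0.57,0],[280,-115,150,0.57,0]]])

```text
time: 0.77
tool_pos: [0.4236, 0.4223, 0.355]
ee_rot: [3.141, 0.001, -2.9]
wrist_force: [0.6, 0.1, 0.5]
width: 0.0439
```

Emit:
step_arm(plan=[[[38,-15,0,0,0],[76,-31,0,0,0],[114,-47,0,0,0],[152,-60,0,0,0],[166,-67,0,0,0],[166,-67,-30,0,0],[166,-67,-60,0,0],[166,-67,-60,0,0]]])

```text
time: 1.43
tool_pos: [0.5856, 0.3542, 0.2832]
ee_rot: [-3.138, -0.019, -2.901]
wrist_force: [0.1, -0.5, -2.0]
width: 0.0002
```

Run:
```python
from h import *
o=robot.get_obs();print(o['tool_pos'],o['ee_rot'],o['wrist_force'],o['width'],o['time'])
snap("side","pics/s1.png");snap("top","pics/t1.png")
a=cv2.imread('pics/s1.png')[190:390,225:425];b=cv2.imread('pics/t1.png')[95:265,75:245]
cv2.imwrite('pics/c1.png',np.hstack([cv2.resize(i,(400,400),interpolation=cv2.INTER_CUBIC) for i in(a,b)]))
```

```text
[0.58557565 0.35419384 0.28315386] [-3.13751461 -0.01906055 -2.90148295] [ 0.11302476 -0.51096975 -1.95315403] 0.00020330971428872326 1.4333
```

View pics/c1.png

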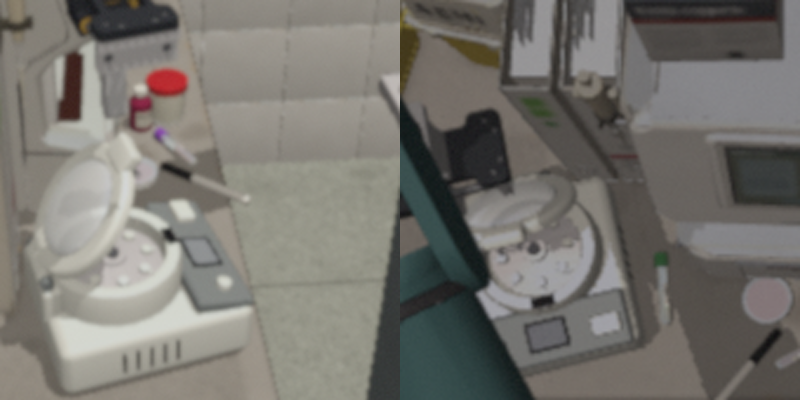

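The fingers are just above and behind the lip and the lid has not moved. The arm stopped short of its target, so I'll hold to let it settle.

Emit:
step_arm(plan=[[[0,0,0,0,0],[0,0,0,0,0],[0,0,0,0,0]]])

```text
time: 1.78
tool_pos: [0.5886, 0.357, 0.2985]
ee_rot: [3.14, 0.006, -2.9]
wrist_force: [-0.5, 0.1, 0.2]
width: 0.0002
```

Emit:
step_arm(plan=[[[17,-9,0,0,0],[34,-18,0,0,0],[34,-18,0,0,0],[34,-18,-20,0,0],[34,-18,-40,0,0],[34,-18,-58,0,0],[34,-18,-58,0,0],[34,-18,-58,0,0]]])

```text
time: 2.45
tool_pos: [0.6212, 0.3386, 0.2364]
ee_rot: [3.141, -0.001, -2.9]
wrist_force: [0.2, 0.1, 0.3]
width: 0.0002
```

Emit:
step_arm(plan=[[[-12,-3,-3,0,0],[-25,-6,-7,0,0],[-31,-8,-11,0,0],[-37,-9,-15,0,0],[-43,-11,-20,0,0],[-49,-12,-25,0,0],[-49,-12,-25,0,0]]])

```text
time: 3.03
tool_pos: [0.573, 0.3268, 0.2147]
ee_rot: [3.141, 0.004, -2.9]
wrist_force: [0.6, 0.1, 0.5]
width: 0.0006
```

Run:
```python
from h import *
print(robot.get_obs()['wrist_force'])
snap("side","pics/s2.png");snap("top","pics/t2.png")
a=cv2.imread('pics/s2.png')[230:370,225:365];b=cv2.imread('pics/t2.png')[125:265,75:215]
cv2.imwrite('pics/c2.png',np.hstack([cv2.resize(i,(400,400),interpolation=cv2.INTER_CUBIC) for i in(a,b)]))
```

```text
[0.5766271  0.08254023 0.5119017 ]
```

View pics/c2.png

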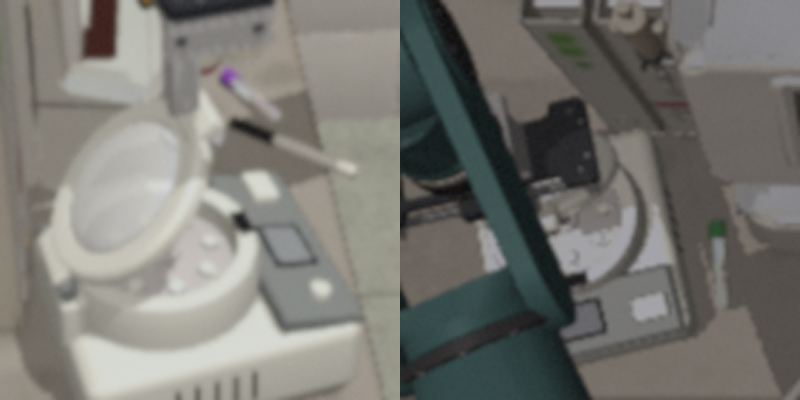

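The finger sits behind the lip and the lid has followed it to about 0.75. I'll continue along the arc.

Emit:
step_arm(plan=[[[-5,-1,-6,0,0],[-10,-2,-11,0,0],[-15,-3,-17,0,0],[-19,-4,-23,0,0],[-24,-5,-30,0,0],[-28,-6,-36,0,0],[-32,-7,-43,0,0],[-36,-8,-49,0,0]]])

```text
time: 3.8
tool_pos: [0.5371, 0.3183, 0.1619]
ee_rot: [3.141, 0.001, -2.901]
wrist_force: [2.8, 0.5, 1.6]
width: 0.0002
```

Run:
```python
from h import *
print(robot.get_obs()['wrist_force'])
snap("side","pics/s3.png")
a=cv2.imread('pics/s3.png')[230:370,225:365]
cv2.imwrite('pics/c3.png',cv2.resize(a,(560,560),interpolation=cv2.INTER_CUBIC))
```

```text
[2.78822652 0.54463883 1.55160822]
```

View pics/c3.png

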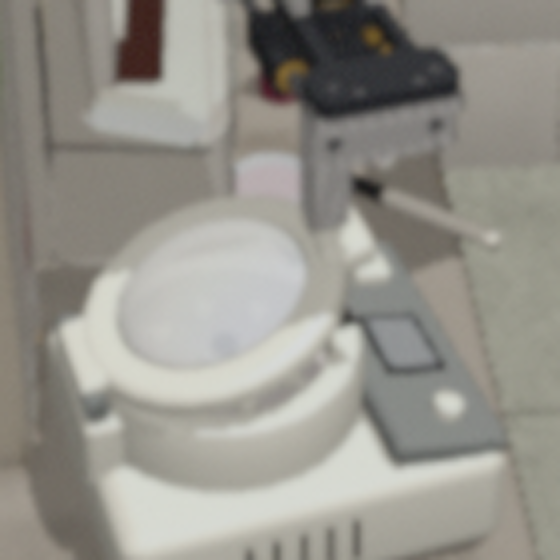

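The lid is at about 0.3 rad with the fingers on the lip (finger foot near 330,225). Now pressing down to the catch.

Emit:
step_arm(plan=[[[-3,-1,-8,0,0],[-5,-2,-15,0,0],[-7,-2,-22,0,0],[-8,-3,-29,0,0],[-9,-3,-33,0,0],[-10,-3,-37,0,0],[-10,-3,-37,0,0]]])

```text
time: 4.43
tool_pos: [0.5266, 0.3153, 0.1249]
ee_rot: [3.141, -0.0, -2.9]
wrist_force: [-0.4, 0.6, 2.3]
width: 0.0003
```

Emit:
step_arm(plan=[[[0,0,-2,0,0],[0,0,-4,0,0],[0,0,-5,0,0],[0,0,-5,0,0]]])

```text
time: 4.77
tool_pos: [0.5263, 0.3152, 0.1202]
ee_rot: [3.141, -0.002, -2.9]
wrist_force: [-2.0, 1.2, 2.2]
width: 0.0001
```

Run:
```python
from h import *
print(robot.get_obs()['wrist_force'])
snap("side","pics/s4.png");snap("top","pics/t4.png")
a=cv2.imread('pics/s4.png')[250:350,255:355];b=cv2.imread('pics/t4.png')[145:265,95:215]
cv2.imwrite('pics/c4.png',np.hstack([cv2.resize(i,(400,400),interpolation=cv2.INTER_CUBIC) for i in(a,b)]))
```

```text
[-2.01870919  1.17675813  2.24919548]
```

View pics/c4.png

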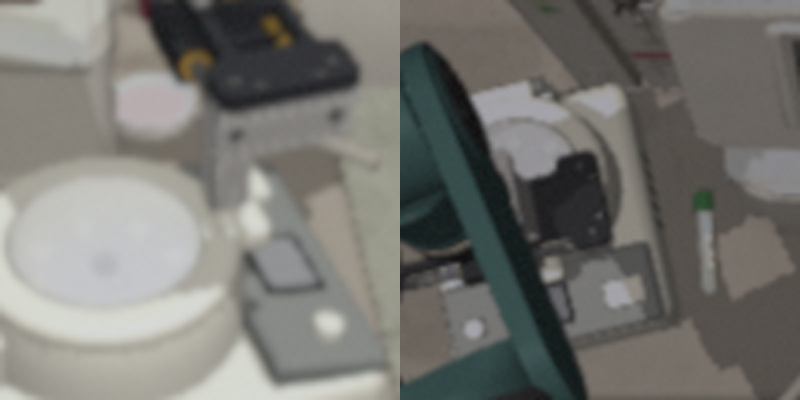

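The lid looks nearly shut and the fingers are at the rear of the lip. I'll press a little more and watch the force.

Emit:
step_arm(plan=[[[-1,0,-1,0,0],[-1,0,-2,0,0],[-1,0,-2,0,0]]])

```text
time: 5.12
tool_pos: [0.5266, 0.3151, 0.1199]
ee_rot: [-3.141, 0.002, -2.901]
wrist_force: [-1.7, 0.3, 6.6]
width: 0.0007
```

Emit:
step_arm(plan=[[[0,0,-1,0,0],[0,0,-2,0,0],[0,0,-3,0,0],[0,0,-3,0,0]]])

```text
time: 5.45
tool_pos: [0.5267, 0.3151, 0.1196]
ee_rot: [3.142, 0.004, -2.901]
wrist_force: [-5.8, -2.9, 14.7]
width: 0.0004
```

It hits a hard stop at z = 0.1196, which matches the lip at 0 rad. I'll lift off and check that the lid stays shut.

Emit:
step_arm(plan=[[[0,0,3,0,0],[0,0,6,0,0],[0,0,10,0,0],[0,0,20,0,0],[0,0,20,0,0],[0,0,20,0,0]]])

```text
time: 5.95
tool_pos: [0.5264, 0.3152, 0.136]
ee_rot: [3.142, 0.001, -2.901]
wrist_force: [-0.0, 1.1, 0.2]
width: 0.0002
```

Emit:
step_arm(plan=[[[0,0,15,0,0],[0,0,30,0,0],[-6,-21,30,0,0],[-12,-42,30,0,0],[-18,-64,30,0,0],[-18,-64,0,0,0],[-18,-64,-25,0,0],[-18,-64,-25,0,0]]])

```text
time: 6.62
tool_pos: [0.5043, 0.2493, 0.1044]
ee_rot: [-3.14, -0.011, -2.901]
wrist_force: [-0.5, -0.3, -1.3]
width: 0.0003
```

Run:
```python
from h import *
o=robot.get_obs();print(o['tool_pos'],o['wrist_force'])
snap("side","pics/s5.png");snap("top","pics/t5.png")
a=cv2.imread('pics/s5.png')[240:360,235:355];b=cv2.imread('pics/t5.png')[145:265,95:215]
cv2.imwrite('pics/c5.png',np.hstack([cv2.resize(i,(400,400),interpolation=cv2.INTER_CUBIC) for i in(a,b)]))
```

```text
[0.50428842 0.2492754  0.10436024] [-0.53216232 -0.33985745 -1.34440001]
```

View pics/c5.png

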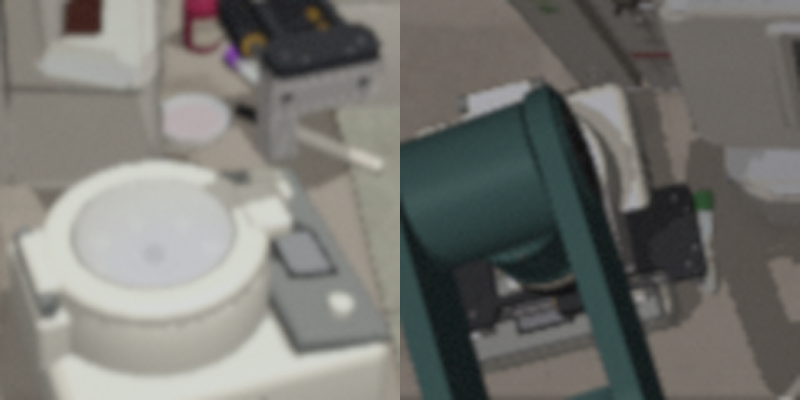

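The lid is shut on its own with the lip down at (270,210) in the left half, and the fingers hover over the key at (280,160). I'll settle, then go down.

Emit:
step_arm(plan=[[[0,0,0,0,0],[0,0,0,0,0]]])

```text
time: 6.88
tool_pos: [0.5092, 0.2519, 0.1126]
ee_rot: [3.141, 0.003, -2.9]
wrist_force: [-0.0, 1.5, 0.2]
width: 0.0006
```

Run:
```python
from h import *
o=robot.get_obs();print(o['tool_pos'],o['wrist_force'])
S=cam('pics/s5.png');print(proj(S,[[.5043,.2493,.1044],[.5091,.2508,.086]]), 'crop',(proj(S,[.5043,.2493,.1044])-[235,240])*400/120)
```

```text
[0.50916828 0.2518618  0.11260437] [-0.02257462  1.48059916  0.22896599]
[[317.45391554 286.68867185]
 [315.28416397 293.71447839]] crop [[274.84638513 155.62890617]]
```

Emit:
step_arm(plan=[[[0,0,-10,0,0],[0,0,-18,0,0],[0,0,-22,0,0],[0,0,-25,0,0],[0,0,-27,0,0],[0,0,-28,0,0],[0,0,-28,0,0]]])

```text
time: 7.47
tool_pos: [0.5083, 0.2514, 0.0839]
ee_rot: [3.141, 0.001, -2.9]
wrist_force: [-0.8, 0.6, 4.9]
width: 0.0004
```

Emit:
step_arm(plan=[[[0,0,-1,0,0],[0,0,-2,0,0],[0,0,-2,0,0],[0,0,-2,0,0]]])

```text
time: 7.8
tool_pos: [0.5085, 0.2514, 0.0836]
ee_rot: [3.141, 0.002, -2.9]
wrist_force: [-2.9, -1.9, 10.3]
width: 0.0006
```

Emit:
step_arm(plan=[[[0,0,-1,0,0],[0,0,-1,0,0],[0,0,-1,0,0],[0,0,-1,0,0]]])

```text
time: 8.13
tool_pos: [0.5085, 0.2514, 0.0834]
ee_rot: [3.141, 0.003, -2.9]
wrist_force: [-4.7, -1.9, 14.7]
width: 0.0002
```

Run:
```python
from h import *
o=robot.get_obs();print(o['tool_pos'],o['wrist_force'],o['time'])
snap("side","pics/s6.png");snap("top","pics/t6.png")
a=cv2.imread('pics/s6.png')[230:370,225:365];b=cv2.imread('pics/t6.png')[145:265,95:215]
cv2.imwrite('pics/c6.png',np.hstack([cv2.resize(i,(400,400),interpolation=cv2.INTER_CUBIC) for i in(a,b)]))
```

```text
[0.50848385 0.25144052 0.08341128] [-4.66589616 -1.92786525 14.71740927] 8.1333
```

View pics/c6.png

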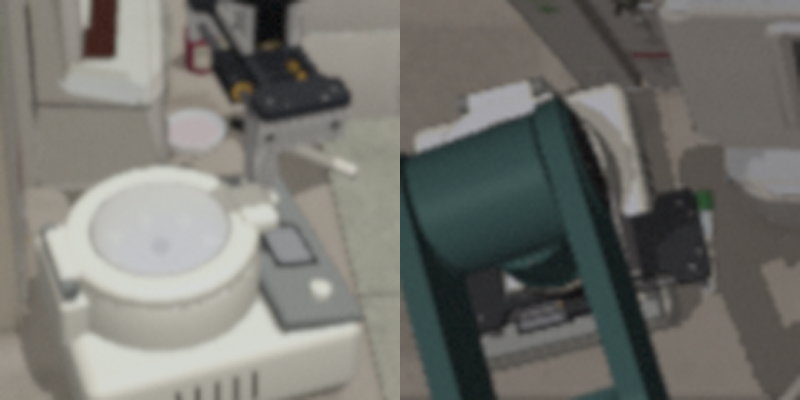

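The lid is still shut with its lip at (262,212). The fingers are on the key at about (265,180), clear of the lip, and the stop key at (320,290) is untouched. I'll hand the job in.

Run:
```python
from h import *
print(robot.close_job())
```

```text
the job is handed in; nothing more can be done
None
```

I closed the centrifuge lid until it latched, then pressed the pulse key and handed the job in with the key still held down. The last recorded time was 8.1 s, well under the 42 s limit.

- **Lid:** I pushed the lip down along its arc with the shut fingers until it met a hard stop at z = 0.1196 m with 14.7 N. After I lifted off, the vertical force dropped to about 0.2 N, and later pictures show the lid staying shut by itself. I had estimated the lip's position a few mm too far back, so the fingers pressed its rear part.
- **Pulse key:** I pressed it only after the lid had stayed shut. The fingers stop on it at z = 0.0834 m, held with about 15 N, against the 5 N its spring gives when fully down. For the last 3 mm of commanded travel the fingers barely moved while the force rose, which I take as full travel.
- **Other items:** In the last pictures the fingers are clear of the lid, the stop key is untouched, and the right-hand tube lies where it was. The arm hides part of the top view, and I did not check the other loose items one by one. The fingers and gripper did not go near them.

No final check failed. I did not see the expected 5 to 10 N at the catch. The readings before the hard stop were only about 2 N, so I judged the latch by the lid staying shut.

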